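# Rake a dropped thrust ring out of a gearbox case with a bent rod

### The job

The bronze thrust ring has dropped into the gearbox case, into the narrow gap between the gear cluster and the side wall. Take the bent rod off its hanger, reach down behind the ring and rake it along the floor of the case and out of the open end into the steel pan, touching the soft casting and the gears lightly (never over 25 N); then hang the rod back in its slot. Leave the other things on the bench where they are.

Things in the scene. Friction and masses are not known exactly. Their poses are not given: they have to be found in the camera images.
- gap_mouth (a point): Point on the sill (floor's edge) at the open end of the aluminium gearbox case, in the gap. x runs into the case along the gap (level), y to the gap's side wall, z up. Wall: inner face at y=+20, upright, 105 high, 9 thick (mm). The case is chocked up: its flat floor rises inward from the sill by 1 to 5 degrees, different each time and not measured; feel for it. Nothing of the case moves.
- gear_axis (a point): Point on the gear shaft's axis at the case's open end; the shaft runs into the case at the floor's slope, 54 mm above the floor and 60 mm from the wall's face. Steel wheels on it from 16 to 184 mm in, the largest 84 mm across (96 to 132 mm in), leave a gap to the wall 18 mm wide at its narrowest, wider low down (12 mm or more free under them). The gap is open above, closed 205 mm in.
- ring_center (a point): Centre of the dropped bronze ring: 34 mm outside, 20 mm bore, 5 mm thick, 35 to 70 g, lying flat on the case floor 60 to 100 mm in from the sill, beside the wall and partly under the wheels.
- pan_center (a point): Centre of the floor of the shallow steel pan fixed against the case's open end: 114 mm along x, 120 mm along y, rim 16 mm above the bench, open on the side to the case; its floor lies 17 mm below the sill, so that the ring drops into it off the sill. Axes as gap_mouth.
- rod_grip (a point): Middle of the upright wooden handle (18 x 18 mm square, 76 long) of a telescopic bent rod, 0.13 kg; x, y square to its flats, z up. Under it a steel collar 30 across, 6 thick, underside 44 mm below this point, then an 8 mm tube, a 6 mm rod down the z axis and a square bend: the 6 mm foot stands out 28 mm (31 to its round end) along x, level. Foot's underside 183 to 211 mm below this point: see rod.
- rod: The same rod; origin at the collar's underside, axes as rod_grip. How far its telescopic section is drawn out differs each time and is not measured (the foot's underside is 139 to 167 mm below this origin): find it by touching down gently (rod and casting are hard: meeting the floor at 12 mm/s already gives 15 N, at 20 mm/s over 25 N). It stays put up to 80 N.
- slot (a point): The rod's hanging place: middle of a 13 mm slot between two steel prongs on a fixed post, at their top face, 185 mm above the bench; z up. The slot is open towards -x: the prongs run to x=-22 mm and flared tips to -40; the post begins at +42. The tube hangs in the slot, the collar rests on the prongs. To take the rod, lift it 5 mm or more and draw it out along -x.
- cradle: The fixed stand of case and pan, which belong to it; origin on the bench, 20 mm under the sill, below the face of the gap's wall; axes as gap_mouth. The case spans x 0 to 214 mm (a boss to 232) and y -136 to +16 mm from here; its top edge is at most 150 mm above the bench.
- adapter_plate: Bystander: flat aluminium plate 150 x 130 x 14 mm with a large hole, lying on the bench. Origin under its centre.
- input_gear: Bystander: dark steel toothed wheel 75 mm across with a shaft, standing upright, 150 mm high. Origin under its centre.
- pliers: Bystander: pliers with red grips, 170 mm long, lying on the bench. Origin near the pivot.
Things that resemble listed ones, but are neither listed nor needed, are in the scene too. What is shaped like the rod but turquoise is not meant.

How it is judged:
By the outcome, as a careful person would: the job done as asked, in the order asked, and still so for the second after the job is handed in, with the robot touching nothing.
It also fails if it takes over 72 s, if anything falls off the work surface, if the arm or the gripper's body presses on something with over 40 N, if the wrist force passes 120 N, or if a joint passes its speed limit or range.

### The arm

A 6-joint arm with a two-finger parallel gripper is mounted at the origin on the work surface. World frame = base frame: x ahead of the robot, y to its left, z up, the work surface at z = 0. Lengths are in m, angles in rad, forces in N, time in s.
With the tool pointing down it reaches from about 0.25 to 0.775 m from the base axis. Payload 4 kg.
Tool frame: the origin (TCP) lies at the very end of the fingers, on their centre line; the grasp point (between the pads) lies 19 mm behind it; z points along the fingers, y is the line along which they close (so a half turn about z gives the same grasp; the last joint's range is limited). The gripper opens to 94 mm and grips with 3 to 60 N. Pads are 16 mm wide; open, the fingers measure 119 mm over their backs; the gripper's body (75 mm by 177 mm) begins 78 mm behind the grasp point.
Start: joints at [1.087, 0.087, 1.371, -0, 1.684, -0.103], TCP at [0.204, 0.511, 0.206] pointing down, gripper open.
Joint ranges: [-3.1, 3.1], [-0.76, 2.03], [0.27, 2.55], [-1.08, 4.22], [0.17, 2.65], [-2.57, 2.57]. Speed limits (rad/s): [2.79, 2.79, 3.14, 3.14, 3.14, 3.14].

### API

Orientations are given as [roll, pitch, yaw] about the fixed x, y, z axes, in that order (R = Rz(yaw) Ry(pitch) Rx(roll)).
In Python, from bench import robot gives the robot as it stands. The module is installed in compiled form; this text tells all that it offers.
- The arm moves only by the tool move_arm, never from a script. Its argument "deltas" is one flat list of numbers, 7 for each row, row after row: the turn, a rotation vector about the tool's x, y, z in rad, then the shift along the tool's x, y, z in cm, then the closure, from -1 (fully open) to 1 (shut). A call has 1 to 8 rows; each row is the pose to reach, as a shift and turn from the pose commanded when the call began, along the tool's axes at that moment; what a row does not reach only later rows make up. A row lasts 1/10 s, in which the tool goes at most 50 mm and 8.59 degrees, less where a joint would pass 70% of its speed; a pose out of reach is approached as far as the arm can. A call with a gripper value outside its range is refused whole. The fingers move at their own pace and stop on an object; the grip force is fixed at half the most. Time passes only in rows, so rows that repeat a pose let the fingers close. It gives the time, the measured TCP pose, the force, the opening and the grip force at its end, in the units of the state.
- robot.get_obs(): the state, without advancing time (a new reading comes with each control period).
- robot.snapshot(name): name is "side" or "top" or "wrist"; returns a dict with "image" (400x640x3 uint8, red, green, blue), "depth" (400x640 float32, m along the optical axis (not along the pixel's ray), 0 where there is no reading), "fov_y" (degrees; the focal length in pixels is half the picture's height over the tangent of half this angle, whatever the lens; pixels are square), "cx", "cy" (the principal point, pixels), "D" ([k1, k2, p1, p2, k3] as OpenCV has them; the pictures are not rectified), "origin" and "orientation" of the camera in the world; the wrist camera has in their place "T_tool_cam" (4x4, takes a point from camera to tool coordinates, whose origin is the TCP and whose axes are the flange's). Camera axes: x right, y up, looking along -z (the intrinsics and any distortion apply to the point x, -y, -z); pixel columns grow to the right and rows downward; lengths in m; the calibration is good to about 2 mm. A picture is of the moment at which its call begins: read the wrist's pose just before it.
- robot.close_job(): hands the job in; it is judged then, once.
The state is a dict: "time": time; "joint_positions": joint angles; "qvel": joint speeds; "joint_torque": joint torques, N m; "tool_pos": TCP position; "ee_rot": TCP orientation; "wrist_force": force on the tool from outside, world axes, zero at the start; "wrist_torque": the same for the moment, N m; "width": finger opening in m; "finger_force": force on a finger pad.
Only numpy, scipy, OpenCV 4.12 (cv2) and the standard library are available. Lean on these libraries where they do the work, as an engineer would, in place of code of your own. Each camera call takes 0.05 s, during which the arm holds its last target. There are 200 camera calls.

## Working session

There is one attempt and no reset: what is moved stays moved. The work goes in short steps, Python scripts to look and compute and a tool call to move; the robot and the scene stay as the last step left them, time stands still between calls to the robot, and variables do not carry over. Pictures are saved under pics/ and viewed, at most 10 in all, crops included, and the job is handed in when it is done.

Besides the shell and the picture viewer there is one more tool, called after "Request:" as name(argument=value, ...), one argument or row to a line, values as JSON. move_arm: Moves the arm, as the interface text tells. Its arguments: {"type":"object","properties":{"deltas":{"type":"array","items":{"type":"number"}}},"required":["deltas"]}

```bash
mkdir -p pics
cat > h.py <<'E'
import numpy as np,cv2
from bench import robot
from scipy.spatial.transform import Rotation as R
def cam(s,obs=None):
    f=200/np.tan(np.radians(s["fov_y"])/2)
    K=np.array([[f,0,s["cx"]],[0,f,s["cy"]],[0,0,1]])
    if "T_tool_cam" in s:
        T=np.array(s["T_tool_cam"]);o=obs
        Rt=R.from_euler('xyz',o["ee_rot"]).as_matrix()
        return K,np.array(s["D"]),Rt@T[:3,:3],Rt@T[:3,3]+np.array(o["tool_pos"])
    q=np.array(s["orientation"])
    Rm=q if q.shape==(3,3) else R.from_euler('xyz',q).as_matrix() if q.size==3 else R.from_quat(q).as_matrix()
    return K,np.array(s["D"]),Rm,np.array(s["origin"])
def rays(c,uv):
    K,D,Rm,o=c
    p=cv2.undistortPoints(np.array(uv,float).reshape(-1,1,2),K,D).reshape(-1,2)
    return np.c_[p[:,0],-p[:,1],-np.ones(len(p))]@Rm.T,o
def plane(c,uv,z):
    d,o=rays(c,uv); return o+d*((z-o[2])/d[:,2])[:,None]
def dep(c,s,uv):
    d,o=rays(c,uv); uv=np.array(uv,int).reshape(-1,2)
    return o+d*s["depth"][uv[:,1],uv[:,0]][:,None]
def snap(n):
    o=robot.get_obs(); s=robot.snapshot(n); 
    np.save('pics/%s.npy'%n,{'s':s,'o':o},allow_pickle=True); return s,cam(s,o)
def load(n):
    d=np.load('pics/%s.npy'%n,allow_pickle=True).item(); return d['s'],cam(d['s'],d['o'])
E
python3 - <<'E'
from h import *
for n in("side","top"):
    s,c=snap(n); cv2.imwrite(f'pics/{n}.png',s["image"][...,::-1]); print(n,s["fov_y"],s["cx"],s["cy"],s["D"],s["orientation"],s["origin"])
print(robot.get_obs())
E
```

```text
side 55.099266499075405 320.88094334111395 204.9965298822452 [0.03049219 0.         0.         0.         0.        ] [ 0.79796774  0.01258246 -0.62510761] [ 0.14315416 -0.66796564  0.87660508]
top 50.30663259187048 320.3343690378914 199.73128040459736 [-0.10062206  0.          0.          0.          0.        ] [ 0.11243526  0.01382617 -1.54669875] [ 0.43222135 -0.03878916  1.25551751]
{'time': 0.1, 'joint_positions': array([ 1.08691062e+00,  8.78763192e-02,  1.37210000e+00,  5.09333130e-07,
        1.68358617e+00, -1.03105018e-01]), 'qvel': array([-0.0002099 , -0.00234378, -0.00496101,  0.00072669,  0.00101029,
       -0.00011451]), 'joint_torque': array([ 1.99478251e-03, -3.41252625e+01, -3.03302693e+01,  7.19877868e-02,
        3.04335065e-02, -1.01553749e-04]), 'tool_pos': array([0.20418179, 0.51016613, 0.20442541]), 'ee_rot': array([-3.13963333e+00, -2.03243914e-04,  2.76081183e+00]), 'wrist_force': array([-0.19856034, -0.70581628, -0.2826467 ]), 'wrist_torque': array([-0.01052267, -0.03306737, -0.02483376]), 'finger_force': 0.0, 'width': 0.09426331592283536}
```

View pics/top.png

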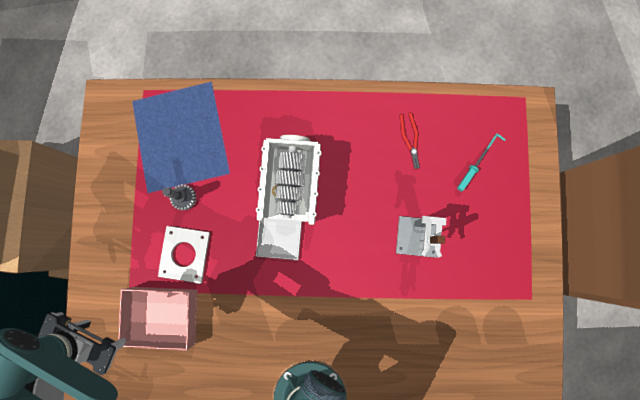

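View pics/side.png

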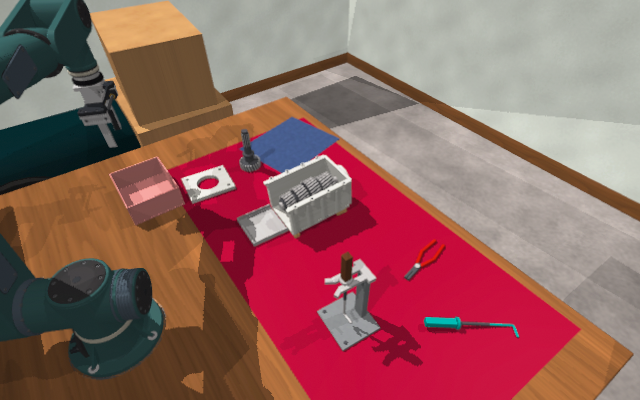

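Top view: the case is at (288,180) with its pan at (280,240), and the wooden-handled rod is on its post at (437,240). The turquoise rod at (480,165) is the decoy. I'll enlarge the case and hanger.

Run:
```python
from h import *
s,c=load("top"); im=s["image"][...,::-1]
a=cv2.resize(im[125:270,245:330],None,fx=4,fy=4,interpolation=cv2.INTER_CUBIC)
b=cv2.resize(im[205:265,385:460],None,fx=5,fy=5,interpolation=cv2.INTER_CUBIC)
s2,_=load("side");d=cv2.resize(s2["image"][240:360,300:390,::-1],None,fx=4,fy=4,interpolation=cv2.INTER_CUBIC)[:, :360]
out=np.zeros((580,800,3),np.uint8); out[:580,:340]=a
out[:300,345:720]=b; d=cv2.resize(d,(210,280)); out[300:580,345:555]=d
cv2.imwrite('pics/crop1.png',out)
hsv=cv2.cvtColor(im,cv2.COLOR_BGR2HSV)
for y in range(212,260,4): print(y,[tuple(int(round(v*1000)) for v in dep(c,s,[(x,y)])[0]) for x in range(396,456,6)])
```

```text
212 [(542, -243, 0), (542, -260, 5), (543, -278, 3), (543, -296, 1), (543, -313, 6), (544, -332, 1), (544, -349, 4), (545, -368, 0), (545, -387, -1), (546, -405, -1)]
216 [(530, -243, 1), (530, -259, 8), (531, -279, 0), (531, -296, 4), (532, -314, 1), (517, -288, 187), (532, -350, 0), (533, -368, 2), (533, -386, 1), (534, -405, -1)]
220 [(518, -242, 5), (518, -259, 12), (519, -278, 4), (519, -294, 12), (513, -294, 93), (507, -289, 186), (507, -303, 188), (508, -319, 187), (508, -335, 183), (522, -404, 1)]
224 [(507, -243, -2), (506, -260, 7), (507, -277, 9), (507, -293, 17), (502, -293, 97), (497, -288, 188), (500, -315, 143), (498, -319, 188), (498, -334, 188), (510, -404, 1)]
228 [(495, -243, 1), (495, -259, 12), (495, -277, 7), (495, -295, 7), (496, -313, 6), (487, -289, 187), (497, -348, 7), (488, -320, 184), (497, -385, 2), (498, -403, 2)]
232 [(483, -243, 1), (483, -259, 11), (483, -277, 9), (484, -295, 9), (484, -312, 12), (477, -288, 187), (485, -348, 7), (478, -320, 183), (486, -386, 1), (486, -403, 2)]
236 [(471, -243, 3), (471, -259, 11), (472, -278, 6), (472, -293, 16), (
[... 264 characters left out ...]
3, -404, 0)]
244 [(448, -244, -2), (448, -260, 8), (448, -276, 12), (449, -295, 8), (449, -312, 9), (447, -289, 185), (447, -302, 193), (447, -320, 184), (450, -386, 0), (451, -402, 5)]
248 [(436, -242, 12), (436, -259, 12), (437, -277, 10), (437, -295, 9), (437, -313, 8), (437, -288, 188), (438, -348, 8), (437, -319, 188), (439, -386, -2), (439, -404, 0)]
252 [(424, -242, 12), (425, -259, 13), (425, -277, 11), (425, -295, 6), (426, -312, 10), (427, -289, 187), (426, -348, 9), (427, -320, 184), (427, -385, 4), (427, -405, -3)]
256 [(413, -243, 2), (413, -261, 2), (413, -279, 0), (414, -297, -1), (414, -314, 0), (414, -330, 8), (415, -348, 8), (417, -319, 185), (415, -385, 2), (416, -402, 4)]
```

View pics/crop1.png

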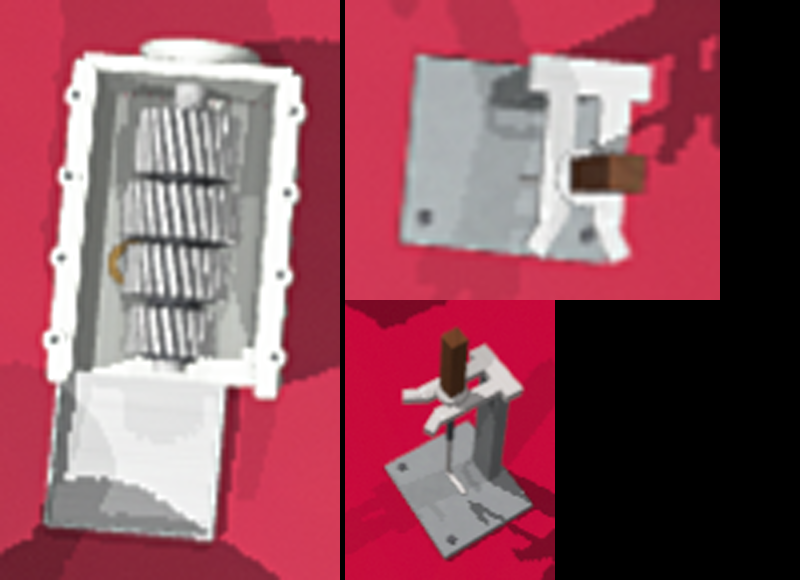

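The crop shows a bronze arc in the left gap at about image (274,190). The prongs open downward (towards the robot, -x), with the wooden handle at (437,240) and the foot pointing right-down in the side view. I'll measure the frames from the depth next.

Run:
```python
from h import *
np.set_printoptions(precision=4,suppress=True)
P={}
for n in("top","side"):
    s,c=load(n); vv,uu=np.mgrid[0:400,0:640]
    p=dep(c,s,np.c_[uu.ravel(),vv.ravel()]).reshape(400,640,3); p[s["depth"]==0]=9
    P[n]=(p,cv2.cvtColor(s["image"],cv2.COLOR_RGB2HSV))
p,h=P["top"]
# prongs
m=(abs(p[...,2]-.186)<.006)&(p[...,1]<-.25)&(p[...,1]>-.4)&(p[...,0]>.38)&(p[...,0]<.56)
for v in range(214,262,2):
    u=np.where(m[v])[0]
    if len(u): 
        # runs
        r=np.split(u,np.where(np.diff(u)>1)[0]+1); c=load("top")[1]
        print(v,[(q[0],q[-1],*plane(c,[(q[0]-.5,v),(q[-1]+.5,v)],.185)[:,:2].round(4).ravel()) for q in r])
for n in P:
    p,h=P[n]
    b=(h[...,0]<20)&(h[...,1]>80)&(p[...,2]>.19)&(p[...,2]<.29)&(abs(p[...,1]+.31)<.06)&(abs(p[...,0]-.46)<.08)
    q=p[b]; print(n,"handle",len(q),q.min(0),q.max(0),q.mean(0)); t=q[q[:,2]>.25]; print(np.median(t,0),t.min(0),t.max(0))
p,h=P["side"]
f=(p[...,2]>.012)&(p[...,2]<.16)&(abs(p[...,1]+.31)<.05)&(p[...,0]<.47)&(p[...,0]>.4)
q=p[f]; q=q[np.argsort(q[:,2])]; print(len(q)); print(q[:40]*1000//1)
# case: wall top per row
p,h=P["top"]; z=p[...,2]
for v in range(134,262,6):
    print(v,[f"{u}:{int(p[v,u,1]*1e3)},{int(z[v,u]*1e3)}" for u in range(256,326,3)], int(p[v,285,0]*1e3))
```

```text
216 [(np.int64(422), np.int64(428), np.float64(0.5171), np.float64(-0.2775), np.float64(0.5175), np.float64(-0.2953))]
218 [(np.int64(422), np.int64(446), np.float64(0.5121), np.float64(-0.2775), np.float64(0.5134), np.float64(-0.3414))]
220 [(np.int64(422), np.int64(445), np.float64(0.507), np.float64(-0.2775), np.float64(0.5083), np.float64(-0.3388))]
222 [(np.int64(422), np.int64(445), np.float64(0.502), np.float64(-0.2775), np.float64(0.5032), np.float64(-0.3387))]
224 [(np.int64(426), np.int64(430), np.float64(0.4971), np.float64(-0.2877), np.float64(0.4974), np.float64(-0.3004)), (np.int64(435), np.int64(445), np.float64(0.4976), np.float64(-0.3106), np.float64(0.4982), np.float64(-0.3387))]
226 [(np.int64(425), np.int64(430), np.float64(0.492), np.float64(-0.2851), np.float64(0.4923), np.float64(-0.3004)), (np.int64(436), np.int64(441), np.float64(0.4926), np.float64(-0.3131), np.float64(0.4929), np.float64(-0.3285))]
228 [(np.int64(425), np.int64(430), np.float64(0.487), np.float64(-0.2851), np.float64(0.4873), np.float64(-0.3004)), (np.int64(436), np.int64(441), np.float64(0
[... 11109 characters left out ...]
310:8,-3', '313:0,0', '316:-8,4', '319:-17,0', '322:-26,5', '325:-35,-1'] 428
254 ['256:165,13', '259:158,0', '262:149,2', '265:140,1', '268:131,2', '271:122,3', '274:114,1', '277:105,1', '280:96,3', '283:87,2', '286:78,4', '289:69,3', '292:61,0', '295:52,3', '298:42,16', '301:34,0', '304:26,0', '307:17,0', '310:8,1', '313:0,2', '316:-9,2', '319:-17,1', '322:9000,9000', '325:-35,0'] 410
260 ['256:166,1', '259:157,2', '262:149,0', '265:139,3', '268:131,1', '271:122,1', '274:113,0', '277:104,2', '280:95,3', '283:86,3', '286:77,6', '289:69,3', '292:60,0', '295:51,3', '298:43,-1', '301:34,0', '304:25,0', '307:16,0', '310:8,-1', '313:0,-1', '316:-9,-1', '319:-18,2', '322:-27,-3', '325:-35,0'] 393
```

Depth gives the slot near (0.457,-0.305) and the rod hanging with its foot towards about -y. The wall face runs from about (0.526,0.132) to (0.69,0.1215). Next: fit these, and write a helper that turns waypoints into tool-frame deltas.

```bash
cat >> h.py <<'E'
def plan(wps,start=None):
    """wps: (x,y,z,yaw); prints tool-frame deltas (rotz, dx,dy,dz cm) and rows, each relative to the previous"""
    o=robot.get_obs(); p=np.array(o["tool_pos"]);Rt=R.from_euler('xyz',o["ee_rot"])
    if start is not None: p=np.array(start[:3]);Rt=R.from_euler('xyz',[np.pi,0,start[3]])
    for w in wps:
        Rn=R.from_euler('xyz',[np.pi,0,w[3]]); rv=(Rt.inv()*Rn).as_rotvec(); d=Rt.inv().apply(np.array(w[:3])-p)*100
        print("rot",rv.round(4),"cm",d.round(2),"rows",int(np.ceil(max(np.linalg.norm(d)/5,np.linalg.norm(rv)/.15))))
        p=np.array(w[:3]);Rt=Rn
E
python3 - <<'E'
from h import *
np.set_printoptions(precision=4,suppress=True)
s,c=load("top"); vv,uu=np.mgrid[0:400,0:640]
p=dep(c,s,np.c_[uu.ravel(),vv.ravel()]).reshape(-1,3); p=p[s["depth"].ravel()>0]
x,y,z=p.T
w=(x>.525)&(x<.70)&(z>.04)&(z<.118)&(y>.105)&(y<.14)
a=np.polyfit(x[w],y[w],1)
for _ in range(4):
    r=y-np.polyval(a,x); k=w&(abs(r)<.003); a=np.polyfit(x[k],y[k],1)
print("wall y=",a,k.sum(),"std",r[k].std(), np.degrees(np.arctan(a[0])))
d=np.polyval(a,x)-y
for nm,lo,hi in(("gapside",.004,.015),("far",.092,.112)):
    f=(x>.53)&(x<.69)&(d>lo)&(d<hi)&(z<.045)&(z>.01); b=np.polyfit(x[f],z[f],1)
    for _ in range(4):
        r=z-np.polyval(b,x); k=f&(abs(r)<.008); b=np.polyfit(x[k],z[k],1)
    print(nm,b,k.sum(),np.degrees(np.arctan(b[0])),"x at z=.02",(.02-b[1])/b[0])
s,c=load("side"); p=dep(c,s,np.c_[uu.ravel(),vv.ravel()]).reshape(-1,3); p=p[s["depth"].ravel()>0]
x,y,z=p.T
f=(z>.035)&(z<.056)&(abs(y+.32)<.03)&(abs(x-.457)<.015); q=p[f]
print("foot",len(q),np.polyfit(q[:,1],q[:,0],1),q.mean(0),q[:,1].min(),q[:,1].max(),np.polyfit(q[:,1],q[:,2],1))
f=(z>.06)&(z<.17)&(abs(y+.307)<.012)&(abs(x-.455)<.012); print("stem",f.sum(),np.median(p[f],0))
for zz in(.2,.26):
    f=(abs(z-zz)<.01)&(abs(y+.307)<.02)&(abs(x-.455)<.02); print(p[f].min(0),p[f].max(0))
s=robot.snapshot("wrist");print(s["T_tool_cam"],s["fov_y"])
plan([(.30,.20,.33,2.1),(.45,-.20,.33,1.49)])
E
```

```text
wall y= [-0.0556  0.1618] 256 std 0.00033811519539454906 -3.1828448259072593
gapside [ 0.0591 -0.009 ] 182 3.3824593059031507 x at z=.02 0.49118291729626895
far [ 0.0602 -0.01  ] 331 3.4447258646031975 x at z=.02 0.49812539936203
foot 33 [0.0149 0.4613] [ 0.4565 -0.3198  0.0495] -0.33457893714975284 -0.30317242522898075 [0.0456 0.064 ]
stem 52 [ 0.4559 -0.3076  0.111 ]
[ 0.4433 -0.3202  0.1901] [ 0.4696 -0.2933  0.2098]
[ 0.4476 -0.3155  0.2505] [ 0.4664 -0.296   0.2693]
[[-0.0006  0.9732  0.2299  0.0657]
 [ 1.      0.0006 -0.0001 -0.0007]
 [-0.0002  0.2299 -0.9732 -0.1785]
 [ 0.      0.      0.      1.    ]] 58.21441508678863
rot [-0.0017  0.0004  0.6608] cm [-20.42 -25.26 -12.5 ] rows 7
rot [ 0.   -0.    0.61] cm [-42.1   -7.25  -0.  ] rows 9
```

Run:
```python
from h import *
plan([(.30,.20,.33,2.1),(.457,-.18,.33,1.53),(.457,-.305,.31,1.53)])
```

```text
rot [-1.700e-03  4.000e-04  6.608e-01] cm [-20.42 -25.26 -12.5 ] rows 7
rot [ 0.   -0.    0.57] cm [-40.73  -5.63  -0.  ] rows 9
rot [0. 0. 0.] cm [-12.49   0.51   2.  ] rows 3
```

Request:
move_arm(
  deltas=[0,0,0.66,-20.4,-25.3,-12.5,-1,0,0,0.66,-20.4,-25.3,-12.5,-1,0,0,0.66,-20.4,-25.3,-12.5,-1,0,0,0.66,-20.4,-25.3,-12.5,-1,0,0,0.66,-20.4,-25.3,-12.5,-1,0,0,0.66,-20.4,-25.3,-12.5,-1,0,0,0.66,-20.4,-25.3,-12.5,-1,0,0,0.66,-20.4,-25.3,-12.5,-1],
)

```text
time: 0.95
tool_pos: [0.3018, 0.1961, 0.3333]
ee_rot: [3.136, 0.002, 2.091]
wrist_force: [1.1, 1.2, -0.5]
width: 0.0942
finger_force: 0.0
```

Request:
move_arm(
  deltas=[0,0,0.57,-40.7,-5.6,0,-1,0,0,0.57,-40.7,-5.6,0,-1,0,0,0.57,-40.7,-5.6,0,-1,0,0,0.57,-40.7,-5.6,0,-1,0,0,0.57,-40.7,-5.6,0,-1,0,0,0.57,-40.7,-5.6,0,-1,0,0,0.57,-40.7,-5.6,0,-1,0,0,0.57,-40.7,-5.6,0,-1],
)

```text
time: 1.75
tool_pos: [0.4539, -0.1706, 0.3296]
ee_rot: [-3.141, -0.001, 1.532]
wrist_force: [0.9, 0.8, 0.9]
width: 0.0939
finger_force: 0.0
```

Run:
```python
from h import *
print(robot.get_obs()["tool_pos"]);plan([(.457,-.305,.31,1.53)])
```

```text
[ 0.45388822 -0.17060128  0.32955157]
rot [-0.0005 -0.0012  0.0015] cm [-13.42   0.84   1.94] rows 3
```

Request:
move_arm(
  deltas=[0,0,0,-13,0.7,1.9,-1,0,0,0,-13,0.7,1.9,-1,0,0,0,-13,0.7,1.9,-1,0,0,0,-13,0.7,1.9,-1,0,0,0,-13,0.7,1.9,-1],
)

```text
time: 2.25
tool_pos: [0.4552, -0.299, 0.3101]
ee_rot: [-3.14, -0.003, 1.531]
wrist_force: [0.5, -0.2, -0.0]
width: 0.0935
finger_force: 0.0
```

Run:
```python
from h import *
s,c=snap("wrist"); o=robot.get_obs(); print(o["tool_pos"],o["ee_rot"])
cv2.imwrite('pics/w1.png',s["image"][...,::-1])
print(c[3],[plane(c,[(u,v)],z).round(4) for u,v,z in((320,200,.185),)])
```

```text
[ 0.45537823 -0.29842513  0.31105678] [-3.14115189e+00 -1.45235903e-03  1.53207105e+00]
[ 0.45810614 -0.23432448  0.48878134] [array([[ 0.453 , -0.3022,  0.185 ]])]
```

View pics/w1.png

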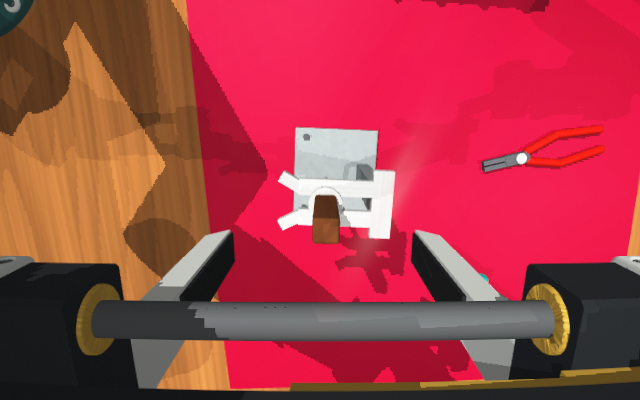

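The wrist view shows the wooden handle at (326,220), its collar at (324,195) between the white prongs, and the slot open to the left. The only other rod-shaped thing is the turquoise one, hidden at (483,278). The brown one fits the description. Now I'll measure the handle top and the slot.

Run:
```python
from h import *
np.set_printoptions(precision=4,suppress=True)
s,c=load("wrist"); h=cv2.cvtColor(s["image"],cv2.COLOR_RGB2HSV)
vv,uu=np.mgrid[0:400,0:640]; p=dep(c,s,np.c_[uu.ravel(),vv.ravel()]).reshape(400,640,3)
m=(h[...,0]<20)&(h[...,1]>80); m[:150]=0;m[260:]=0;m[:,:290]=0;m[:,360:]=0
t=m&(p[...,2]>.262); q=p[t]; print(len(q),q.mean(0),q.min(0),q.max(0),q[:,2].mean())
n=np.argwhere(t)[:,::-1]; r=cv2.minAreaRect(n.astype(np.float32)); print(r)
b=plane(c,cv2.boxPoints(r),.267); print(b, b.mean(0), np.degrees(np.arctan2(*(b[1]-b[0])[[1,0]])),np.degrees(np.arctan2(*(b[2]-b[1])[[1,0]])))
m2=(abs(p[...,2]-.185)<.008)&(h[...,1]<60)
for u in list(range(284,318,4))+list(range(346,400,4)):
    v=np.where(m2[150:250,u])[0]+150
    if len(v):
        rr=np.split(v,np.where(np.diff(v)>1)[0]+1); print(u,[plane(c,[(u,k[0]-.5),(u,k[-1]+.5)],.185)[:,:2].ravel() for k in rr if len(k)>2])
```

```text
701 [ 0.4574 -0.3031  0.2686] [ 0.4485 -0.314   0.2623] [ 0.4661 -0.2343  0.4888] 0.26860905521146256
((325.5, 220.5), (45.0, 27.0), 90.0)
[[ 0.4494 -0.2824  0.267 ]
 [ 0.4665 -0.283   0.267 ]
 [ 0.4656 -0.313   0.267 ]
 [ 0.448  -0.3123  0.267 ]] [ 0.4574 -0.2977  0.267 ] -2.310262839478579 -91.70619600037534
284 [array([ 0.4235, -0.2752,  0.4227, -0.2873]), array([ 0.4209, -0.3148,  0.4201, -0.3276])]
288 [array([ 0.4268, -0.2771,  0.4261, -0.2892]), array([ 0.4246, -0.3131,  0.4238, -0.3259])]
292 [array([ 0.4301, -0.2789,  0.4293, -0.2919]), array([ 0.4282, -0.3115,  0.4274, -0.3242])]
296 [array([ 0.4334, -0.2817,  0.4326, -0.2947]), array([ 0.4318, -0.3098,  0.431 , -0.3225])]
300 [array([ 0.4368, -0.2818,  0.436 , -0.2966]), array([ 0.4354, -0.3082,  0.4345, -0.3236])]
304 [array([ 0.4402, -0.2819,  0.4394, -0.2967]), array([ 0.4388, -0.3083,  0.438 , -0.3237])]
308 [array([ 0.4436, -0.2821,  0.4428, -0.2978]), array([ 0.4423, -0.3084,  0.4415, -0.3238])]
312 [array([ 0.447 , -0.2822,  0.446 , -0.3041]), array([ 0.446 , -0.305 ,  0.4452, -0.3203])]
316 [array([ 0.4504, -0.2832
[... 286 characters left out ...]
  0.482 , -0.3273])]
358 [array([ 0.4863, -0.2855,  0.486 , -0.3013]), array([ 0.4858, -0.312 ,  0.4855, -0.3275])]
362 [array([ 0.4897, -0.2865,  0.4895, -0.3014]), array([ 0.4893, -0.3121,  0.4891, -0.3276])]
366 [array([ 0.4931, -0.2867,  0.4929, -0.3016]), array([ 0.4928, -0.3132,  0.4926, -0.3277])]
370 [array([ 0.4966, -0.2868,  0.4964, -0.3017]), array([ 0.4963, -0.3097,  0.496 , -0.3372])]
374 [array([ 0.5001, -0.2774,  0.4996, -0.3383])]
378 [array([ 0.5035, -0.2776,  0.5032, -0.3384])]
382 [array([ 0.5069, -0.2786,  0.5067, -0.3386])]
386 [array([ 0.5103, -0.2787,  0.5103, -0.3387])]
390 [array([ 0.5137, -0.2788,  0.5138, -0.3296])]
394 [array([ 0.5172, -0.2798,  0.5172, -0.2876])]
```

Run:
```python
from h import *
plan([(.4573,-.3045,.21,1.52),(.4573,-.3045,.225,1.52),(.4573-.09,-.3045+.0075,.225,1.52),(.367,-.297,.375,1.52)])
```

```text
rot [-0.0004 -0.0014  0.0121] cm [-0.61  0.22 10.1 ] rows 3
rot [0. 0. 0.] cm [ 0.   0.  -1.5] rows 1
rot [0. 0. 0.] cm [ 0.29 -9.03 -0.  ] rows 2
rot [0. 0. 0.] cm [ -0.    -0.03 -15.  ] rows 4
```

Request:
move_arm(
  deltas=[0,0,0.012,-0.6,0.2,4,-1,0,0,0.012,-0.6,0.2,8,-1,0,0,0.012,-0.6,0.2,10.1,-1,0,0,0.012,-0.6,0.2,10.1,0.3,0,0,0.012,-0.6,0.2,10.1,1,0,0,0.012,-0.6,0.2,10.1,1,0,0,0.012,-0.6,0.2,10.1,1,0,0,0.012,-0.6,0.2,10.1,1],
)

```text
time: 3.1
tool_pos: [0.4572, -0.3061, 0.2121]
ee_rot: [3.139, 0.002, 1.519]
wrist_force: [-0.0, -0.1, 0.3]
width: 0.0574
finger_force: 0.0
```

Request:
move_arm(
  deltas=[0,0,0,0,0,0,1,0,0,0,0,0,0,1,0,0,0,0,0,0,1,0,0,0,0,0,0,1],
)

```text
time: 3.5
tool_pos: [0.4566, -0.3058, 0.2104]
ee_rot: [-3.141, -0.0, 1.519]
wrist_force: [-0.4, -0.4, 0.0]
width: 0.0256
finger_force: 0.0
```

Request:
move_arm(
  deltas=[0,0,0,0,0,0,1,0,0,0,0,0,0,1,0,0,0,0,0,0,1,0,0,0,0,0,0,1],
)

```text
time: 3.9
tool_pos: [0.4566, -0.3058, 0.2104]
ee_rot: [3.142, -0.0, 1.519]
wrist_force: [-0.0, -0.9, -0.9]
width: 0.0178
finger_force: 30.0
```

Run:
```python
from h import *
o=robot.get_obs();print(o["tool_pos"],o["ee_rot"],o["wrist_force"],o["width"],o["finger_force"])
```

```text
[ 0.45662764 -0.30583522  0.21037313] [ 3.14157396e+00 -1.10822342e-05  1.51877615e+00] [-8.43264664e-04 -8.91610356e-01 -8.52044126e-01] 0.01782868366223594 29.999686181545258
```

Request:
move_arm(
  deltas=[0,0,0,0,0,-0.8,1,0,0,0,0,0,-1.5,1,0,0,0,0,0,-1.5,1,0,0,0,0.15,-3,-1.5,1,0,0,0,0.3,-6,-1.5,1,0,0,0,0.3,-9,-1.5,1,0,0,0,0.3,-9,-1.5,1],
)

```text
time: 4.6
tool_pos: [0.3645, -0.298, 0.2261]
ee_rot: [-3.141, 0.001, 1.516]
wrist_force: [-0.1, -0.9, -1.2]
width: 0.0177
finger_force: 30.0
```

Request:
move_arm(
  deltas=[0,0,0,0,0,-15,1,0,0,0,0,0,-15,1,0,0,0,0,0,-15,1,0,0,0,0,0,-15,1,0,0,0,0,0,-15,1],
)

```text
time: 5.1
tool_pos: [0.3678, -0.2985, 0.3768]
ee_rot: [3.139, 0.002, 1.519]
wrist_force: [-0.2, 0.5, -2.1]
width: 0.0177
finger_force: 30.0
```

Run:
```python
from h import *
np.set_printoptions(precision=4,suppress=True)
o=robot.get_obs();print(o["tool_pos"],o["ee_rot"],o["wrist_force"],o["width"])
# ring: bronze pixels in stored top view
s,c=load("top"); h=cv2.cvtColor(s["image"],cv2.COLOR_RGB2HSV)
m=(h[...,0]>10)&(h[...,0]<28)&(h[...,1]>90); m[:,:266]=0;m[:,290:]=0;m[:140]=0;m[215:]=0
n=np.argwhere(m)[:,::-1]; print(n.tolist()); P=plane(c,n,.031); print(P.min(0),P.max(0),P.mean(0))
```

```text
[ 0.3678 -0.2985  0.3768] [3.1387 0.0022 1.5192] [-0.241   0.4861 -2.1216] 0.017718278229417652
[[278, 185], [275, 186], [273, 187], [274, 187], [275, 187], [273, 188], [274, 188], [272, 189], [273, 189], [272, 190], [273, 190], [272, 191], [273, 191], [272, 192], [273, 192], [273, 193], [274, 193], [274, 194], [275, 194], [275, 195]]
[0.5809 0.1058 0.031 ] [0.6104 0.1229 0.031 ] [0.5953 0.1179 0.031 ]
```

Run:
```python
from h import *
plan([(.50,-.09,.38,2.3),(.638,.1178,.345,3.086)])
```

```text
rot [ 0.0019  0.0033 -0.7808] cm [21.51 12.13 -0.33] rows 6
rot [-0.     0.    -0.786] cm [ 6.3  24.14  3.5 ] rows 6
```

Request:
move_arm(
  deltas=[0,0,-0.78,21.5,12.1,-0.4,1,0,0,-0.78,21.5,12.1,-0.4,1,0,0,-0.78,21.5,12.1,-0.4,1,0,0,-0.78,21.5,12.1,-0.4,1,0,0,-0.78,21.5,12.1,-0.4,1,0,0,-0.78,21.5,12.1,-0.4,1,0,0,-0.78,21.5,12.1,-0.4,1],
)

```text
time: 5.8
tool_pos: [0.4992, -0.0881, 0.3762]
ee_rot: [-3.139, -0.005, 2.302]
wrist_force: [-0.3, -0.6, -1.4]
width: 0.0181
finger_force: 30.0
```

Request:
move_arm(
  deltas=[0,0,-0.786,6.3,24.1,3,1,0,0,-0.786,6.3,24.1,3,1,0,0,-0.786,6.3,24.1,3,1,0,0,-0.786,6.3,24.1,3,1,0,0,-0.786,6.3,24.1,3,1,0,0,-0.786,6.3,24.1,3,1,0,0,-0.786,6.3,24.1,3,1,0,0,-0.786,6.3,24.1,3,1],
)

```text
time: 6.6
tool_pos: [0.6367, 0.1165, 0.3487]
ee_rot: [-3.141, -0.002, 3.082]
wrist_force: [0.1, 0.0, -0.4]
width: 0.0178
finger_force: 30.0
```

Run:
```python
from h import *
s,c=snap("wrist"); o=robot.get_obs();print(o["tool_pos"],o["ee_rot"],o["wrist_force"],o["joint_positions"])
cv2.imwrite('pics/w2.png',s["image"][...,::-1]); plan([(.638,.1178,.345,3.086)])
```

```text
[0.63661763 0.11618089 0.3496702 ] [-3.14137301e+00  6.14558628e-05  3.08154488e+00] [-0.2930464  -0.14957193 -1.13583669] [ 9.30590869e-02  3.41250048e-01  7.83846680e-01 -2.50955841e-04
  2.01646867e+00 -1.41779764e+00]
rot [-0.0002  0.0001 -0.0045] cm [-0.13  0.17  0.47] rows 1
```

View pics/w2.png

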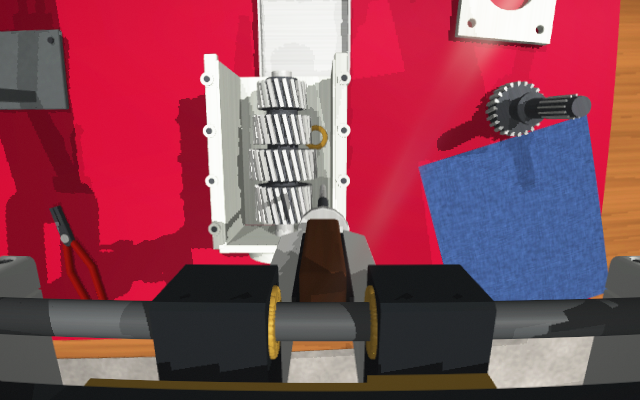

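The wrist view shows the ring arc at (318,136) in the right-hand gap, with the wall face from about (335,80) to (333,200). The rod's collar is at (325,215) and a bit of tube at (323,200). Second measurement of ring, wall and rod.

Run:
```python
from h import *
np.set_printoptions(precision=4,suppress=True,linewidth=150)
s,c=load("wrist"); h=cv2.cvtColor(s["image"],cv2.COLOR_RGB2HSV)
m=(h[...,0]>10)&(h[...,0]<28)&(h[...,1]>90); m[:110]=0;m[165:]=0;m[:,:300]=0;m[:,335:]=0
n=np.argwhere(m)[:,::-1]; P=plane(c,n,.029); print(len(n),P.min(0),P.max(0))
A=np.c_[2*P[:,:2],np.ones(len(P))]; 
hull=P[:,:2]; far=[hull[abs(hull[:,0]-x)<.0012] for x in np.arange(P[:,0].min(),P[:,0].max(),.002)]
E=np.array([f[f[:,1].argmax()] for f in far if len(f)]); print(E)
vv,uu=np.mgrid[0:400,0:640]; p=dep(c,s,np.c_[uu.ravel(),vv.ravel()]); p=p[s["depth"].ravel()>0]; x,y,z=p.T
w=(x>.525)&(x<.66)&(z>.04)&(z<.118)&(abs(y-np.polyval([-.0556,.1618],x))<.006)
a=np.polyfit(x[w],y[w],1)
for _ in range(4):
    r=y-np.polyval(a,x); k=w&(abs(r)<.0025); a=np.polyfit(x[k],y[k],1)
print("wall",a,k.sum())
d=np.polyval(a,x)-y
for lo,hi in((.003,.016),(.095,.112)):
    f=(x>.53)&(x<.65)&(d>lo)&(d<hi)&(z<.045)&(z>.01); b=np.polyfit(x[f],z[f],1)
    for _ in range(4):
        r=z-np.polyval(b,x); k=f&(abs(r)<.006); b=np.polyfit(x[k],z[k],1)
    print("floor",b,k.sum(),np.polyval(b,[.517,.64]))
for v in range(186,216,3): print(v,[tuple((dep(c,s,[(u,v)])[0]*1000).astype(int)) for u in range(312,340,3)])
# sill edge profile
for v in range(60,100,3): print(v,[tuple((dep(c,s,[(u,v)])[0]*1000).astype(int)) for u in (315,320,325)])
```

```text
197 [0.5783 0.0948 0.029 ] [0.6098 0.1244 0.029 ]
[[0.5785 0.1103]
 [0.5801 0.1156]
 [0.583  0.1195]
 [0.5845 0.1208]
 [0.5872 0.122 ]
 [0.5872 0.122 ]
 [0.59   0.1232]
 [0.5928 0.1244]
 [0.5941 0.1243]
 [0.5955 0.1242]
 [0.5981 0.1227]
 [0.5994 0.1226]
 [0.6021 0.1211]
 [0.6034 0.121 ]
 [0.6061 0.1195]
 [0.6073 0.118 ]]
wall [-0.059   0.1637] 120
floor [ 0.0662 -0.0144] 785 [0.0198 0.0279]
floor [ 0.0635 -0.0131] 349 [0.0197 0.0275]
186 [(np.int64(653), np.int64(101), np.int64(78)), (np.int64(662), np.int64(103), np.int64(28)), (np.int64(662), np.int64(107), np.int64(29)), (np.int64(633), np.int64(114), np.int64(190)), (np.int64(632), np.int64(117), np.int64(193)), (np.int64(663), np.int64(120), np.int64(26)), (np.int64(663), np.int64(124), np.int64(27)), (np.int64(644), np.int64(126), np.int64(132)), (np.int64(644), np.int64(130), np.int64(132)), (np.int64(644), np.int64(133), np.int64(133))]
189 [(np.int64(666), np.int64(98), np.int64(29)), (np.int64(666), np.int64(103), np.int64(28)), (np.int64(667), np.int64(107), np.int64(28)), (np.int64(632), np.int64(114), np.int64(208)), (np
[... 5316 characters left out ...]
nt64(528), np.int64(111), np.int64(21)), (np.int64(528), np.int64(118), np.int64(20)), (np.int64(528), np.int64(125), np.int64(18))]
90 [(np.int64(531), np.int64(111), np.int64(19)), (np.int64(532), np.int64(118), np.int64(19)), (np.int64(532), np.int64(125), np.int64(20))]
93 [(np.int64(535), np.int64(111), np.int64(20)), (np.int64(536), np.int64(118), np.int64(21)), (np.int64(536), np.int64(125), np.int64(20))]
96 [(np.int64(539), np.int64(111), np.int64(21)), (np.int64(540), np.int64(118), np.int64(20)), (np.int64(540), np.int64(124), np.int64(20))]
99 [(np.int64(543), np.int64(110), np.int64(20)), (np.int64(544), np.int64(117), np.int64(21)), (np.int64(544), np.int64(124), np.int64(22))]
```

Request:
move_arm(
  deltas=[0,0,-0.004,-0.1,0.14,0.5,1,0,0,-0.004,-0.1,0.14,0.5,1,0,0,-0.004,-0.1,0.14,3.5,1,0,0,-0.004,-0.1,0.14,6.5,1,0,0,-0.004,-0.1,0.14,9,1,0,0,-0.004,-0.1,0.14,9,1,0,0,-0.004,-0.1,0.14,9,1],
)

```text
time: 7.35
tool_pos: [0.6377, 0.1186, 0.2599]
ee_rot: [3.142, -0.0, 3.088]
wrist_force: [1.3, 0.4, -0.4]
width: 0.018
finger_force: 30.0
```

Run:
```python
from h import *
o=robot.get_obs();print(o["tool_pos"],o["ee_rot"],o["wrist_force"],o["wrist_torque"],o["joint_positions"]); plan([(.638,.1175,.206,3.086)])
```

```text
[0.63771457 0.11862625 0.2599282 ] [ 3.14155071e+00 -2.09064780e-04  3.08811679e+00] [ 1.28480408  0.39769442 -0.37889289] [ 0.04218953 -0.02405262 -0.01248226] [ 9.65075170e-02  3.10806199e-01  1.00136052e+00  7.52149328e-05
  1.82962639e+00 -1.42079370e+00]
rot [ 0.     -0.0002  0.0021] cm [-0.04 -0.11  5.39] rows 2
```

Request:
move_arm(
  deltas=[0,0,0,0,-0.1,1.5,1,0,0,0,0,-0.1,3,1,0,0,0,0,-0.1,4.4,1,0,0,0,0,-0.1,5,1,0,0,0,0,-0.1,5.2,1,0,0,0,0,-0.1,5.3,1,0,0,0,0,-0.1,5.4,1,0,0,0,0,-0.1,5.5,1],
)

```text
time: 8.15
tool_pos: [0.6383, 0.1181, 0.2053]
ee_rot: [3.141, 0.001, 3.089]
wrist_force: [0.2, 1.4, -1.8]
width: 0.018
finger_force: 30.0
```

Run:
```python
from h import *
o=robot.get_obs();print(o["tool_pos"],o["ee_rot"],o["wrist_force"],o["wrist_torque"])
```

```text
[0.63826993 0.11807571 0.20529775] [3.14127949e+00 1.44218719e-03 3.08877058e+00] [ 0.22498906  1.44381477 -1.80889196] [0.00794879 0.02895619 0.01605894]
```

Request:
move_arm(
  deltas=[0,0,0,0,-0.05,0.1,1,0,0,0,0,-0.05,0.2,1,0,0,0,0,-0.05,0.3,1,0,0,0,0,-0.05,0.4,1,0,0,0,0,-0.05,0.4,1],
)

```text
time: 8.65
tool_pos: [0.6378, 0.1175, 0.2002]
ee_rot: [3.142, -0.0, 3.089]
wrist_force: [-1.4, 0.1, -2.1]
width: 0.0179
finger_force: 30.0
```

Request:
move_arm(
  deltas=[0,0,0.12,0,0,0,1,0,0,0.26,0,0,0,1,0,0,0.4,0,-0.03,0,1,0,0,0.54,0,-0.05,0,1,0,0,0.68,0,-0.06,0,1,0,0,0.82,0,-0.08,0,1,0,0,0.96,0,-0.1,0,1,0,0,1.1,0,-0.1,0,1],
)

```text
time: 9.45
tool_pos: [0.6378, 0.1165, 0.2005]
ee_rot: [3.142, -0.0, 1.983]
wrist_force: [1.1, 0.4, -0.8]
width: 0.0181
finger_force: 30.0
```

Request:
move_arm(
  deltas=[0,0,0.14,0,0,0,1,0,0,0.28,0,0,0,1,0,0,0.4,0,0,0,1,0,0,0.474,0,0,0,1,0,0,0.474,0,0,0,1],
)

```text
time: 9.95
tool_pos: [0.6379, 0.1165, 0.2005]
ee_rot: [3.142, -0.0, 1.515]
wrist_force: [0.4, -0.1, -0.8]
width: 0.0178
finger_force: 30.0
```

Run:
```python
from h import *
o=robot.get_obs();print(o["tool_pos"],o["ee_rot"],o["wrist_force"],o["wrist_torque"])
```

```text
[0.63785829 0.11654836 0.20050454] [ 3.14150252e+00 -8.28918157e-05  1.51501729e+00] [ 0.43867848 -0.09983875 -0.79156302] [-0.03386076  0.03028688  0.00921911]
```

Request:
move_arm(
  deltas=[0,0,0,0,0,0.07,1,0,0,0,0,0,0.14,1,0,0,0,0,0,0.21,1,0,0,0,0,0,0.28,1,0,0,0,0,0,0.34,1,0,0,0,0,0,0.4,1,0,0,0,0,0,0.45,1,0,0,0,0,0,0.45,1],
)

```text
time: 10.75
tool_pos: [0.6378, 0.1165, 0.1959]
ee_rot: [-3.141, -0.0, 1.515]
wrist_force: [0.2, 0.6, -1.2]
width: 0.0175
finger_force: 30.0
```

Request:
move_arm(
  deltas=[0,0,0,0,0,0.05,1,0,0,0,0,0,0.1,1,0,0,0,0,0,0.14,1,0,0,0,0,0,0.14,1],
)

```text
time: 11.15
tool_pos: [0.6378, 0.1165, 0.1945]
ee_rot: [-3.141, -0.0, 1.515]
wrist_force: [-0.2, 0.7, -1.7]
width: 0.0178
finger_force: 30.0
```

Request:
move_arm(
  deltas=[0,0,0,0,0,0.05,1,0,0,0,0,0,0.09,1,0,0,0,0,0,0.12,1,0,0,0,0,0,0.12,1],
)

```text
time: 11.55
tool_pos: [0.6379, 0.1165, 0.1941]
ee_rot: [3.141, -0.0, 1.515]
wrist_force: [-0.3, 0.7, 2.3]
width: 0.0181
finger_force: 30.0
```

Request:
move_arm(
  deltas=[0,0,0,0,0,-0.06,1,0,0,0,0,-0.3,-0.04,1,0,0,0,0,-0.6,-0.02,1,0,0,0,0,-0.9,0,1,0,0,0,0,-1.2,0.02,1,0,0,0,0,-1.5,0.04,1,0,0,0,0,-1.8,0.055,1,0,0,0,0,-2.1,0.075,1],
)

```text
time: 12.35
tool_pos: [0.6168, 0.1177, 0.1928]
ee_rot: [3.141, -0.0, 1.515]
wrist_force: [1.3, -0.5, -0.1]
width: 0.0179
finger_force: 30.0
```

Run:
```python
from h import *
o=robot.get_obs();print(o["tool_pos"],o["ee_rot"],o["wrist_force"],o["wrist_torque"])
s,c=snap("wrist"); cv2.imwrite('pics/w3.png',s["image"][...,::-1])
```

```text
[0.61675798 0.11771771 0.19280909] [ 3.14100077e+00 -1.34850566e-04  1.51480507e+00] [ 1.34543112 -0.54014843 -0.11631792] [-0.11587789 -0.39385934  0.02619627]
```

View pics/w3.png

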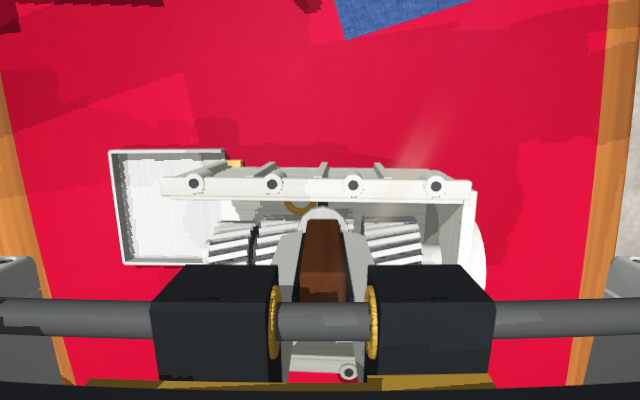

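The ring arc is at (300,208), just left of the collar and on the mouth side of the rod, so the foot is behind it. Continuing the rake.

Request:
move_arm(
  deltas=[0,0,0,0,-0.3,0.018,1,0,0,0,0,-0.6,0.036,1,0,0,0,0,-0.9,0.055,1,0,0,0,0,-1.2,0.075,1,0,0,0,0,-1.5,0.095,1,0,0,0,0,-1.8,0.115,1,0,0,0,0,-2.1,0.135,1,0,0,0,0,-2.4,0.155,1],
)

```text
time: 13.2
tool_pos: [0.5929, 0.1191, 0.1913]
ee_rot: [3.141, -0.0, 1.515]
wrist_force: [1.5, 1.3, 2.1]
width: 0.0182
finger_force: 30.0
```

Run:
```python
from h import *
o=robot.get_obs();print(o["tool_pos"],o["ee_rot"],o["wrist_force"],o["wrist_torque"])
```

```text
[0.59290627 0.11905297 0.19134482] [ 3.14073402e+00 -1.40148012e-04  1.51479234e+00] [1.5307753  1.28118768 2.11895891] [-0.14587918 -0.6324157   0.0016646 ]
```

Request:
move_arm(
  deltas=[0,0,0,0,-0.3,0.01,1,0,0,0,0,-0.6,0.02,1,0,0,0,0,-0.9,0.04,1,0,0,0,0,-1.2,0.055,1,0,0,0,0,-1.5,0.075,1,0,0,0,0,-1.8,0.09,1,0,0,0,0,-2.1,0.11,1,0,0,0,0,-2.4,0.13,1],
)

```text
time: 14.0
tool_pos: [0.5688, 0.1204, 0.1899]
ee_rot: [3.141, -0.0, 1.515]
wrist_force: [2.5, 0.3, 1.9]
width: 0.0177
finger_force: 30.0
```

Request:
move_arm(
  deltas=[0,0,0,0,-0.3,0.015,1,0,0,0,0,-0.6,0.035,1,0,0,0,0,-0.9,0.05,1,0,0,0,0,-1.2,0.07,1,0,0,0,0,-1.5,0.085,1,0,0,0,0,-1.8,0.105,1,0,0,0,0,-2.1,0.12,1,0,0,0,0,-2.4,0.14,1],
)

```text
time: 14.8
tool_pos: [0.5448, 0.1218, 0.1884]
ee_rot: [3.141, -0.0, 1.515]
wrist_force: [1.7, -0.4, 2.4]
width: 0.0174
finger_force: 30.0
```

Run:
```python
from h import *
o=robot.get_obs();print(o["tool_pos"],o["ee_rot"],o["wrist_force"],o["wrist_torque"])
s,c=snap("wrist"); h=cv2.cvtColor(s["image"],cv2.COLOR_RGB2HSV)
m=(h[...,0]>10)&(h[...,0]<28)&(h[...,1]>90); m[:165]=0;m[260:]=0;m[:,:200]=0;m[:,300:]=0
n=np.argwhere(m)[:,::-1]; P=plane(c,n,.025); print(len(n),n.min(0),n.max(0),P.min(0),P.max(0))
```

```text
[0.54478511 0.12175008 0.1884105 ] [ 3.14142433e+00 -1.07486875e-04  1.51479369e+00] [ 1.70631536 -0.41611442  2.36731561] [-0.15691096 -0.69588316 -0.02921558]
108 [287 201] [299 215] [0.50974854 0.09570182 0.025     ] [0.52103613 0.11049381 0.025     ]
```

Request:
move_arm(
  deltas=[0,0,0,0,-0.3,0.01,1,0,0,0,0,-0.6,0.03,1,0,0,0,0,-0.9,0.045,1,0,0,0,0,-1.2,0.06,1,0,0,0,0,-1.5,0.08,1,0,0,0,0,-1.8,0.1,1,0,0,0,0,-2.1,0.115,1,0,0,0,0,-2.4,0.13,1],
)

```text
time: 15.65
tool_pos: [0.5206, 0.1231, 0.1869]
ee_rot: [-3.141, -0.0, 1.515]
wrist_force: [1.9, -0.3, 2.9]
width: 0.0179
finger_force: 30.0
```

Request:
move_arm(
  deltas=[0,0,0,0,-0.3,0,1,0,0,0,0,-0.6,0,1,0,0,0,0,-0.9,0,1,0,0,0,0,-1.2,0,1,0,0,0,0,-1.5,-0.05,1,0,0,0,0,-1.8,-0.05,1,0,0,0,0,-2.1,-0.05,1,0,0,0,0,-2.5,-0.05,1],
)

```text
time: 16.45
tool_pos: [0.4957, 0.1245, 0.1874]
ee_rot: [-3.141, -0.0, 1.515]
wrist_force: [0.4, -0.7, -1.4]
width: 0.0179
finger_force: 30.0
```

Run:
```python
from h import *
np.set_printoptions(precision=4,suppress=True)
o=robot.get_obs();print(o["tool_pos"],o["ee_rot"],o["wrist_force"],o["wrist_torque"])
s,c=snap("wrist"); cv2.imwrite('pics/w4.png',s["image"][...,::-1])
st,ct=snap("top"); ss,cs=snap("side")
out=np.zeros((600,800,3),np.uint8)
out[:300,:400]=cv2.resize(st["image"][190:265,240:340],(400,300)); out[300:600,:400]=cv2.resize(ss["image"][180:255,230:330],(400,300))
out[:250,400:]=cv2.resize(s["image"],(400,250)); out[300:600,400:]=cv2.resize(s["image"][130:265,200:380],(400,300))
cv2.imwrite('pics/comb.png',out[...,::-1])
```

```text
[0.4957 0.1245 0.1874] [-3.1412 -0.      1.5148] [ 0.3787 -0.7307 -1.3553] [-0.0955  0.0354  0.0173]
```

View pics/comb.png

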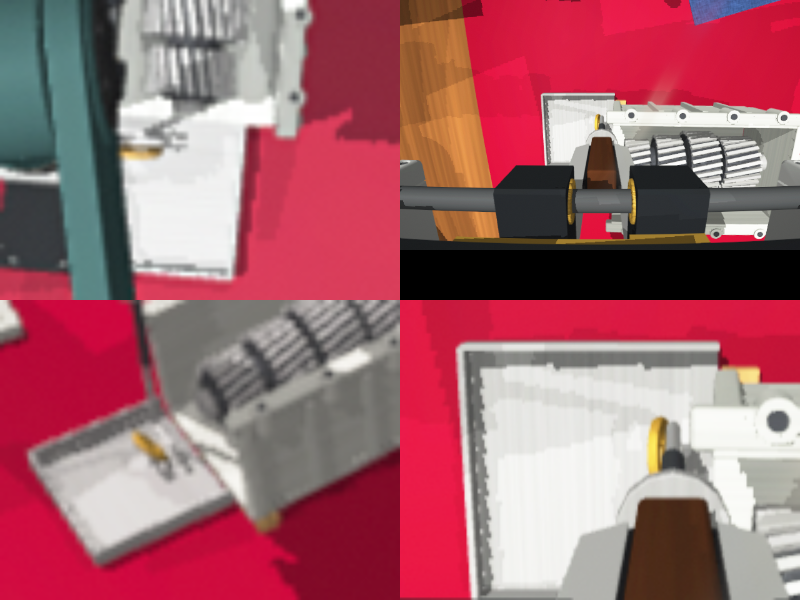

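The ring has dropped into the pan and stands tilted against the foot (crop pixel (655,450)). I'll push on slowly so that it tips over flat, clear of the sill.

Request:
move_arm(
  deltas=[0,0,0,0,-0.3,0,1,0,0,0,0,-0.6,0,1,0,0,0,0,-0.9,0,1,0,0,0,0,-1.2,0,1,0,0,0,0,-1.5,0,1,0,0,0,0,-1.8,0,1,0,0,0,0,-2.1,0,1,0,0,0,0,-2.4,0,1],
)

```text
time: 17.4
tool_pos: [0.4718, 0.1259, 0.1876]
ee_rot: [3.142, -0.0, 1.515]
wrist_force: [1.0, 0.2, -0.6]
width: 0.0181
finger_force: 30.0
```

Run:
```python
from h import *
np.set_printoptions(precision=4,suppress=True)
o=robot.get_obs();print(o["tool_pos"],o["wrist_force"],o["wrist_torque"])
s,c=snap("wrist"); ss,cs=snap("side")
for s,c,b in((s,c,(165,260,200,318)),(ss,cs,(180,260,225,300))):
    h=cv2.cvtColor(s["image"],cv2.COLOR_RGB2HSV); m=np.zeros((400,640),bool)
    m[b[0]:b[1],b[2]:b[3]]=((h[...,0]>10)&(h[...,0]<28)&(h[...,1]>90))[b[0]:b[1],b[2]:b[3]]
    n=np.argwhere(m)[:,::-1]; P=dep(c,s,n); P=P[(P[:,2]<.06)&(P[:,2]>-.01)&(P[:,0]<.52)]
    if len(P): print(len(P),n.min(0),n.max(0),P.min(0),P.max(0),P.mean(0))
```

```text
[0.4718 0.1259 0.1876] [ 1.0095  0.1681 -0.5915] [-0.097   0.0734 -0.0113]
154 [302 183] [317 259] [0.4574 0.1027 0.0026] [0.4667 0.1271 0.0091] [0.462  0.1146 0.0071]
49 [260 217] [299 237] [ 0.4594 -0.0042  0.0014] [0.5198 0.1316 0.0251] [0.4808 0.0918 0.0077]
```

Request:
move_arm(
  deltas=[0,0,0,0,0,-2,1,0,0,0,0,0,-6,1,0,0,0,0,0,-11,1,0,0,0,0,0,-15,1,0,0,0,0,0,-19,1,0,0,0,0,0,-19,1],
)

```text
time: 18.1
tool_pos: [0.4736, 0.126, 0.3846]
ee_rot: [3.129, -0.003, 1.515]
wrist_force: [0.2, -0.1, -0.9]
width: 0.0179
finger_force: 30.0
```

Run:
```python
from h import *
np.set_printoptions(precision=4,suppress=True)
o=robot.get_obs();print(o["tool_pos"],o["wrist_force"])
s,c=snap("wrist"); ss,cs=snap("side")
out=np.zeros((500,800,3),np.uint8)
out[:250,:400]=cv2.resize(s["image"],(400,250)); out[:250,400:]=cv2.resize(ss["image"],(400,250)); out[250:,400:733]=cv2.resize(ss["image"][180:255,230:330],(333,250))
out[250:,:400]=cv2.resize(s["image"][150:270,200:392],(400,250))
cv2.imwrite('pics/comb2.png',out[...,::-1])
plan([(.30,-.20,.375,1.52),(.367,-.2983,.375,1.517),(.367,-.2983,.226,1.517)])
```

```text
[0.4736 0.126  0.3846] [ 0.2495 -0.0758 -0.9006]
rot [ 0.0021 -0.0005 -0.0053] cm [-33.5  -15.4    0.27] rows 8
rot [ 0.    -0.     0.003] cm [-9.48  7.19  0.  ] rows 3
rot [0. 0. 0.] cm [ 0.  -0.  14.9] rows 3
```

View pics/comb2.png

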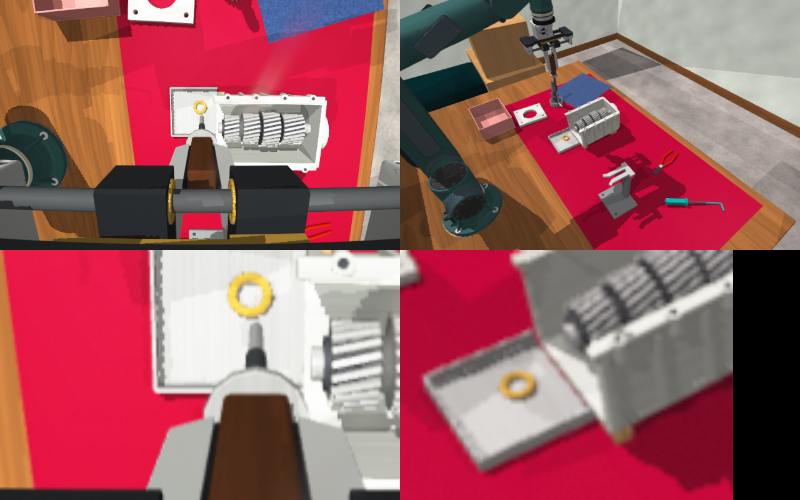

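The ring lies flat in the pan, at crop pixels (250,295) and (517,385). Back to the hanger.

Run:
```python
from h import *
plan([(.42,-.08,.38,1.519),(.367,-.2983,.375,1.519)])
```

```text
rot [ 0.0021 -0.0005 -0.0043] cm [-20.85  -4.09  -0.2 ] rows 5
rot [0. 0. 0.] cm [-22.08  -4.16   0.5 ] rows 5
```

Request:
move_arm(
  deltas=[0,0,0,-33.5,-15.4,0.5,1,0,0,0,-33.5,-15.4,0.5,1,0,0,0,-33.5,-15.4,0.5,1,0,0,0,-33.5,-15.4,0.5,1,0,0,0,-33.5,-15.4,0.5,1,0,0,0,-33.5,-15.4,0.5,1,0,0,0,-33.5,-15.4,0.5,1,0,0,0,-33.5,-15.4,0.5,1],
)

```text
time: 19.0
tool_pos: [0.297, -0.2026, 0.3694]
ee_rot: [-3.137, -0.002, 1.509]
wrist_force: [0.8, 0.0, -1.1]
width: 0.018
finger_force: 30.0
```

Run:
```python
from h import *
print(robot.get_obs()["tool_pos"])
plan([(.365,-.298,.375,1.519),(.365,-.298,.2255,1.519)])
```

```text
[ 0.29703378 -0.20257844  0.36942441]
rot [-0.0047 -0.0023 -0.0102] cm [-9.1   7.37 -0.61] rows 3
rot [0. 0. 0.] cm [ 0.   -0.   14.95] rows 3
```

Request:
move_arm(
  deltas=[0,0,-0.006,-9.2,7.2,-0.4,1,0,0,-0.006,-9.2,7.2,-0.4,1,0,0,-0.006,-9.2,7.2,-0.4,1,0,0,-0.006,-9.2,7.2,-0.4,1,0,0,-0.006,-9.2,7.2,14,1,0,0,-0.006,-9.2,7.2,14,1,0,0,-0.006,-9.2,7.2,14,1,0,0,-0.006,-9.2,7.2,14,1],
)

```text
time: 19.8
tool_pos: [0.361, -0.2899, 0.2211]
ee_rot: [-3.124, -0.016, 1.521]
wrist_force: [-1.6, 0.7, -2.3]
width: 0.0178
finger_force: 30.0
```

Request:
move_arm(
  deltas=[0,0,0,0,0,0,1,0,0,0,0,0,0,1],
)

```text
time: 20.0
tool_pos: [0.3677, -0.297, 0.2369]
ee_rot: [3.136, 0.005, 1.521]
wrist_force: [0.2, 0.0, -0.8]
width: 0.0174
finger_force: 30.0
```

Run:
```python
from h import *
o=robot.get_obs();print(o["tool_pos"],o["ee_rot"],o["wrist_force"],o["width"])
plan([(.3666,-.2983,.2255,1.519),(.4566,-.3058,.2255,1.519),(.4566,-.3058,.2104,1.519)])
```

```text
[ 0.36767508 -0.29700332  0.23690919] [3.13605003 0.00498657 1.52116253] [ 0.21025833  0.03530734 -0.81445477] 0.01744389151387203
rot [0.0055 0.005  0.0022] cm [-0.13 -0.11  1.14] rows 1
rot [0. 0. 0.] cm [-0.28  9.03  0.  ] rows 2
rot [0. 0. 0.] cm [ 0.   -0.    1.51] rows 1
```

Request:
move_arm(
  deltas=[0,0,0.002,0,0,0.5,1,0,0,0.002,0,0,0.5,1,0,0,0.002,0,0,0.5,1,0,0,0.002,0,0,0.5,1],
)

```text
time: 20.4
tool_pos: [0.3666, -0.2963, 0.2283]
ee_rot: [3.141, 0.001, 1.519]
wrist_force: [-0.4, -0.7, -1.5]
width: 0.0177
finger_force: 30.0
```

Run:
```python
from h import *
o=robot.get_obs();print(o["tool_pos"],o["ee_rot"],o["wrist_force"],o["width"])
plan([(.3666,-.2983,.225,1.519),(.4566,-.3058,.225,1.519),(.4566,-.3058,.2104,1.519)])
```

```text
[ 0.36663464 -0.29627021  0.22830799] [3.14058041e+00 8.47652338e-04 1.51872359e+00] [-0.38659638 -0.72021305 -1.51582098] 0.01769175246421243
rot [ 0.001   0.0008 -0.0003] cm [-0.2   0.01  0.33] rows 1
rot [0. 0. 0.] cm [-0.28  9.03  0.  ] rows 2
rot [0. 0. 0.] cm [ 0.   -0.    1.46] rows 1
```

Request:
move_arm(
  deltas=[0,0,0,-0.2,0,0.3,1,0,0,0,-0.24,1.5,0.3,1,0,0,0,-0.29,3,0.3,1,0,0,0,-0.34,4.5,0.3,1,0,0,0,-0.38,6,0.3,1,0,0,0,-0.43,7.5,0.3,1,0,0,0,-0.48,9,0.3,1,0,0,0,-0.48,9,0.3,1],
)

```text
time: 21.2
tool_pos: [0.4581, -0.3052, 0.2236]
ee_rot: [-3.141, -0.001, 1.521]
wrist_force: [-0.3, -0.1, -1.7]
width: 0.0176
finger_force: 30.0
```

Request:
move_arm(
  deltas=[0,0,0,0,0,0,1,0,0,0,0,0,0,1],
)

```text
time: 21.4
tool_pos: [0.4558, -0.3053, 0.2245]
ee_rot: [-3.141, -0.0, 1.519]
wrist_force: [-0.1, 0.4, -1.9]
width: 0.018
finger_force: 30.0
```

Run:
```python
from h import *
o=robot.get_obs();print(o["tool_pos"],o["ee_rot"],o["wrist_force"],o["wrist_torque"])
plan([(.4566,-.3058,.2104,1.519)])
```

```text
[ 0.4557822  -0.30528828  0.22447959] [-3.14110153e+00 -1.95872996e-04  1.51885266e+00] [-0.1122082   0.41956728 -1.88937005] [-0.08506238  0.06590092 -0.01152933]
rot [-0.0005 -0.0002 -0.0001] cm [-0.05  0.09  1.41] rows 1
```

Down 1.36 cm first, then finish slowly until the collar rests.

Request:
move_arm(
  deltas=[0,0,0,0,0.08,0.4,1,0,0,0,0,0.08,0.8,1,0,0,0,0,0.08,1.1,1,0,0,0,0,0.08,1.25,1,0,0,0,0,0.08,1.32,1,0,0,0,0,0.08,1.38,1,0,0,0,0,0.08,1.42,1,0,0,0,0,0.08,1.42,1],
)

```text
time: 22.2
tool_pos: [0.4568, -0.3055, 0.2104]
ee_rot: [3.141, 0.0, 1.519]
wrist_force: [-0.7, -0.1, -1.2]
width: 0.0178
finger_force: 30.0
```

Run:
```python
from h import *
o=robot.get_obs();print(o["tool_pos"],o["ee_rot"],o["wrist_force"],o["wrist_torque"])
```

```text
[ 0.45680596 -0.30546439  0.21043714] [3.14139505e+00 3.08425421e-05 1.51881274e+00] [-0.66876014 -0.06115229 -1.20404754] [-0.10878332  0.03792233  0.01578318]
```

Request:
move_arm(
  deltas=[0,0,0,0,0,0.04,1,0,0,0,0,0,0.07,1,0,0,0,0,0,0.07,1],
)

```text
time: 22.5
tool_pos: [0.4568, -0.3055, 0.2103]
ee_rot: [3.141, 0.0, 1.519]
wrist_force: [-0.4, 0.3, 1.2]
width: 0.0179
finger_force: 30.0
```

Collar is resting on the prongs. Opening gently in stages, then straight up.

Request:
move_arm(
  deltas=[0,0,0,0,0,0,0.5,0,0,0,0,0,0,0.2,0,0,0,0,0,0,-0.2,0,0,0,0,0,0,-0.6,0,0,0,0,0,0,-1,0,0,0,0,0,0,-1,0,0,0,0,0,0,-1,0,0,0,0,0,0,-1],
)

```text
time: 23.3
tool_pos: [0.4567, -0.3055, 0.2096]
ee_rot: [3.142, -0.0, 1.519]
wrist_force: [-0.2, -0.4, 0.1]
width: 0.0755
finger_force: 0.0
```

Request:
move_arm(
  deltas=[0,0,0,0,0,0,-1,0,0,0,0,0,0,-1,0,0,0,0,0,-2,-1,0,0,0,0,0,-5,-1,0,0,0,0,0,-9,-1,0,0,0,0,0,-13,-1,0,0,0,0,0,-13,-1,0,0,0,0,0,-13,-1],
)

```text
time: 24.1
tool_pos: [0.4571, -0.3057, 0.3409]
ee_rot: [3.139, 0.002, 1.519]
wrist_force: [0.4, -0.3, -0.5]
width: 0.0939
finger_force: 0.0
```

Run:
```python
from h import *
o=robot.get_obs();print(o["tool_pos"],o["wrist_force"],o["width"],o["time"])
s,c=snap("wrist"); ss,cs=snap("side"); st,ct=snap("top")
out=np.zeros((600,800,3),np.uint8)
out[:250,:400]=cv2.resize(s["image"],(400,250)); out[:250,400:]=cv2.resize(st["image"],(400,250))
out[250:,:400]=cv2.resize(ss["image"][240:365,310:424],(400,350)); out[250:,400:]=cv2.resize(ss["image"][130:260,220:368],(400,350))
cv2.imwrite('pics/fin.png',out[...,::-1])
```

```text
[ 0.45712287 -0.30574301  0.34089304] [ 0.42714079 -0.3433094  -0.47410767] 0.09392570507886525 24.1
```

View pics/fin.png

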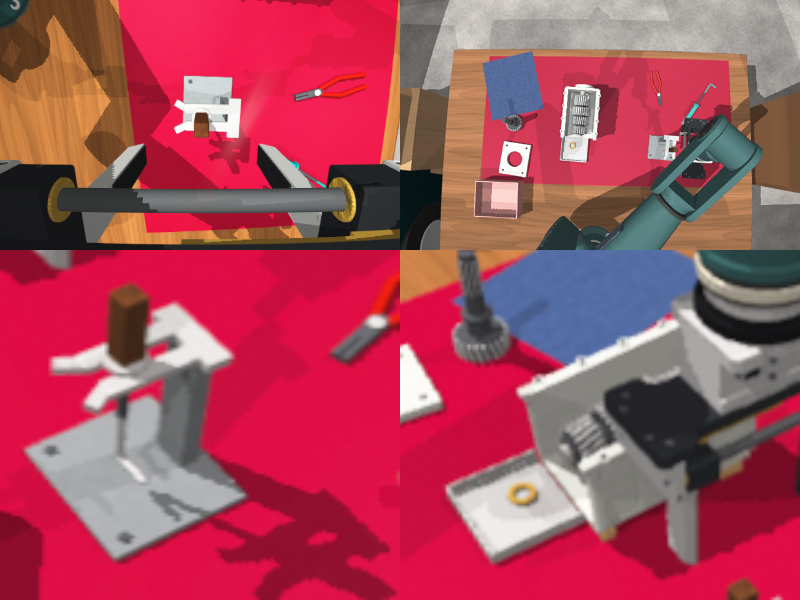

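The rod hangs upright in its slot (130,330), the ring lies flat in the pan (522,493), and the gripper is clear. Handing in.

```bash
python3 -c "
from bench import robot
print(robot.close_job())"
```

```text
the job is handed in; nothing more can be done
None
```

The ring was raked out and lies flat in the steel pan, the rod is back in its slot, and the job was handed in at about 24 s with wrist readings never above about 3 N.

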